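# Run two guide rails and mark the one that binds

## Task

Two guide rails are waiting for inspection on the lab bench. Push the knob of each carriage along its rail, away from the robot, as far as it will go, and leave it there; one of the two binds part way. Then stand the reject marker (the round steel foot with an upright white tab) upright on the middle of the grey pad at the end of the rail that binds, and let go.

Things in the scene. Friction and masses are not known exactly. Their poses are not given: they have to be found in the camera images.
- slide_1 (a joint): Carriage of guide rail 1, in m: 0 at the near stop; it grows as the carriage slides towards the pad. A rail in good order runs to 0.080; one that binds jams solid well short of that (at least 25 mm short). It starts between 0 and 0.012. Light friction of about 1.5 N, no spring: it stays where it is left.
- knob_1 (a point): Centre of the top of the black upright round knob on the carriage of guide rail 1: 19 mm in diameter, 36 mm tall, 66 mm above the table at its top, standing on a steel carriage block 38 (along the rail) x 42 x 18 mm whose top is 30 mm above the table. It moves with the carriage. Its x axis points along the rail, in the direction of travel towards the pad; z up.
- pad_1 (a point): Centre of the top of the flat grey pad, 70 (along x) x 62 mm, 12 mm above the table, on the far end of rail unit 1: a fixed aluminium plate 240 x 64 x 8 mm with a steel rail and black end blocks (tops 24 mm above the table). Knob axis 152 mm from here at carriage 0, 72 mm at 0.080. x points along the rail, the way of travel; z up. Both units look alike; either may be the left one.
- slide_2 (a joint): Carriage of guide rail 2, in m: 0 at the near stop; it grows as the carriage slides towards the pad. A rail in good order runs to 0.080; one that binds jams solid well short of that (at least 25 mm short). It starts between 0 and 0.012. Light friction of about 1.5 N, no spring: it stays where it is left.
- knob_2 (a point): Centre of the top of the black upright round knob on the carriage of guide rail 2: 19 mm in diameter, 36 mm tall, 66 mm above the table at its top, standing on a steel carriage block 38 (along the rail) x 42 x 18 mm whose top is 30 mm above the table. It moves with the carriage. Its x axis points along the rail, in the direction of travel towards the pad; z up.
- pad_2 (a point): Centre of the top of the flat grey pad, 70 (along x) x 62 mm, 12 mm above the table, on the far end of rail unit 2: a fixed aluminium plate 240 x 64 x 8 mm with a steel rail and black end blocks (tops 24 mm above the table). Knob axis 152 mm from here at carriage 0, 72 mm at 0.080. x points along the rail, the way of travel; z up. Both units look alike; either may be the left one.
- marker: Reject marker, loose, about 80 g: a round steel foot 36 mm in diameter, 10 mm thick, with an upright white tab 26 mm wide (along its x) x 10 mm thick (along its y) from 10 to 57 mm above its underside; pinch the tab firmly across its thickness. Origin at the centre of the underside, z up. It starts standing on the table on the right of the robot.
Not all that is in view belongs to the job. There is more than one size of the marker; the one meant has the size given above.

How it is judged:
On the way, in this order (a step that is already met when the one before it is completed fails the run):
1. both carriages have been pushed along their rails as far as they go (((value of joint slide_1 above 0.07 m and value of joint slide_2 between 0.036 and 0.055 m) or (value of joint slide_2 above 0.07 m and value of joint slide_1 between 0.036 and 0.055 m))), for 0.1 s.
2. the reject marker stands on the pad of the rail that binds (((value of joint slide_1 above 0.07 m and value of joint slide_2 between 0.036 and 0.055 m and x of marker in the frame of pad_2 between -0.022 and 0.022 m and y of marker in the frame of pad_2 between -0.022 and 0.022 m and z of marker in the frame of pad_2 between -0.006 and 0.006 m and angle between marker's own z axis and vertical below 0.15 rad and linear speed of marker below 0.02 m/s) or (value of joint slide_2 above 0.07 m and value of joint slide_1 between 0.036 and 0.055 m and x of marker in the frame of pad_1 between -0.022 and 0.022 m and y of marker in the frame of pad_1 between -0.022 and 0.022 m and z of marker in the frame of pad_1 between -0.006 and 0.006 m and angle between marker's own z axis and vertical below 0.15 rad and linear speed of marker below 0.02 m/s))), for 0.2 s.
At the end, for the whole second after the job is handed in: The free carriage is within 10 mm of its far stop, the binding carriage within 6 mm of where it jams, and the marker stands released, upright within 0.15 rad and at rest on the pad of the binding rail, its centre within 22 mm of the pad's centre along each side (((value of joint slide_1 above 0.07 m and value of joint slide_2 between 0.036 and 0.055 m and x of marker in the frame of pad_2 between -0.022 and 0.022 m and y of marker in the frame of pad_2 between -0.022 and 0.022 m and z of marker in the frame of pad_2 between -0.006 and 0.006 m and angle between marker's own z axis and vertical below 0.15 rad and linear speed of marker below 0.02 m/s) or (value of joint slide_2 above 0.07 m and value of joint slide_1 between 0.036 and 0.055 m and x of marker in the frame of pad_1 between -0.022 and 0.022 m and y of marker in the frame of pad_1 between -0.022 and 0.022 m and z of marker in the frame of pad_1 between -0.006 and 0.006 m and angle between marker's own z axis and vertical below 0.15 rad and linear speed of marker below 0.02 m/s))); the robot touches nothing.
It also fails if it takes over 61 s, if anything falls off the work surface, if the arm or the gripper's body presses on something with over 40 N, if the wrist force passes 120 N, or if a joint passes its speed limit or range.

## Robot

A 6-joint arm with a two-finger parallel gripper is mounted at the origin on the work surface. World frame = base frame: x ahead of the robot, y to its left, z up, the work surface at z = 0. Lengths are in m, angles in rad, forces in N, time in s.
With the tool pointing down it reaches from about 0.325 to 0.775 m from the base axis. Payload 5.5 kg.
Tool frame: the origin (TCP) lies on the centre line of the jaws, within the pads' length; the fingertips stand 14 mm ahead of it and the grasp point (between the pads) lies 5 mm behind it (robot.nose_length is the distance from the TCP to the fingertips, in m); z points along the fingers, y is the line along which they close (so a half turn about z gives the same grasp; the last joint's range is limited). The gripper opens to 88 mm and grips with 3 to 60 N. Pads are 20 mm wide; open, the fingers measure 115 mm over their backs; the gripper's body (75 mm by 178 mm) begins 61 mm behind the grasp point.
Start: joints at [1.07, 0.091, 1.231, -0, 1.82, -0.057], TCP at [0.258, 0.542, 0.237] pointing down, gripper open.
Joint ranges: [-2.87, 2.87], [-0.86, 2.18], [0.17, 2.46], [-1.51, 4.65], [0.06, 2.69], [-2.65, 2.65]. Speed limits (rad/s): [2.57, 2.57, 3.01, 3.14, 3.14, 3.14].

## Interface

Orientations are given as a rotation vector (axis times angle).
In Python, from workcell import robot gives the robot as it stands.
- The arm moves only by the tool step_arm, never from a script. Its argument "steps" is a list of rows, each a list of 3 entries, a list of its own where there are three numbers: the finger opening in cm, from 0 to 8.78, then the shift along the world's x, y, z in cm, then the turn, a rotation vector about the world's x, y, z in rad. In form: [[fingers, [dx, dy, dz], [ax, ay, az]], ...]. A call has 1 to 12 rows; each row is the pose to reach, as a shift and turn from the pose commanded when the call began; what a row does not reach only later rows make up. A row lasts 1/8 s, in which the tool goes at most 62.5 mm and 10.7 degrees, less where a joint would pass 70% of its speed; a pose out of reach is approached as far as the arm can. A call with a gripper value outside its range is refused whole. The fingers move at their own pace and stop on an object; "newtons" is the grip in N (left out, the last holds). Time passes only in rows, so rows that repeat a pose let the fingers close. It gives the time, the measured TCP pose, the force, the opening and the grip force at its end, in the units of the state.
- robot.read_state(): the state, without advancing time (a new reading comes with each control period).
- robot.read_camera(name): name is "side" or "top"; returns the picture (400x640x3 uint8, blue, green, red); there is no depth.
- robot.get_calibration(name): a dict with "intrinsics" (3x3 intrinsics, pixels), "R" (3x3) and "t" (3): a world point X has camera coordinates R X + t. Camera axes: x right, y down, z forward; pixel columns grow to the right and rows downward; lengths in m; the calibration is good to about 2 mm. A picture is of the moment at which its call begins. get_calibration takes no time and is no camera call.
- robot.job_done(): hands the job in; it is judged then, once.
The state is a dict: "clock": time; "qpos": joint angles; "joint_vel": joint speeds; "effort": joint torques, N m; "ee_pos": TCP position; "tcp_rot": TCP orientation; "force": force on the tool from outside, world axes, zero at the start; "ft_torque": the same for the moment, N m; "width": finger opening in m; "grasp_force": force on a finger pad.
Only numpy, scipy, OpenCV 4.12 (cv2) and the standard library are available. Lean on these libraries where they do the work, as an engineer would, in place of code of your own. Each camera call takes 0.05 s, during which the arm holds its last target. There are 200 camera calls.

## Working session

There is one attempt and no reset: what is moved stays moved. The work goes in short steps, Python scripts to look and compute and a tool call to move; the robot and the scene stay as the last step left them, time stands still between calls to the robot, and variables do not carry over. Pictures are saved under pics/ and viewed, at most 10 in all, crops included, and the job is handed in when it is done.

Besides the shell and the picture viewer there is one more tool, called after "Emit:" as name(argument=value, ...), one argument or row to a line, values as JSON. step_arm: Moves the arm, as the interface text tells. Its arguments: {"type":"object","properties":{"steps":{"type":"array"},"newtons":{"type":"number"}},"required":["steps"]}

```bash
mkdir -p pics
python3 - <<'E'
from workcell import robot
import cv2
for n in("top","side"):
    cv2.imwrite(f"pics/{n}0.png",robot.read_camera(n)); c=robot.get_calibration(n); print(n,c)
print(robot.read_state())
E
```

```text
top {'intrinsics': array([[435.09250275,   0.        , 317.05152095],
       [  0.        , 435.09250275, 192.46737754],
       [  0.        ,   0.        ,   1.        ]]), 'R': array([[-0.00159429, -0.99969185,  0.02477231],
       [-0.98788597, -0.00226952, -0.15516491],
       [ 0.15517332, -0.0247196 , -0.98757794]]), 't': array([-0.09221007,  0.5259393 ,  0.81070977])}
side {'intrinsics': array([[361.33226786,   0.        , 322.57151889],
       [  0.        , 361.33226786, 198.18669865],
       [  0.        ,   0.        ,   1.        ]]), 'R': array([[ 0.952574  , -0.3041681 , -0.00919523],
       [-0.1884959 , -0.56605834, -0.80252555],
       [ 0.23889763,  0.76619823, -0.59654689]]), 't': array([-0.52334204,  0.09914861,  0.66450145])}
{'clock': 0.1, 'qpos': array([ 1.07033762e+00,  9.17996839e-02,  1.23175475e+00,  1.84204812e-05,
        1.81980783e+00, -5.67439663e-02]), 'joint_vel': array([ 9.01182599e-04, -4.88174650e-04, -2.25748885e-03, -1.04774634e-03,
       -8.46374898e-05,  6.03159709e-04]), 'effort': array([ 1.43591387e-03, -4.47855699e+01, -4.07569921e+01,  7.00898166e-02,
        2.83478305e-02, -1.18673192e-04]), 'ee_pos': array([0.25748264, 0.54167659, 0.23561634]), 'tcp_rot': array([-6.91163813e-01, -3.06410256e+00,  2.66437574e-03]), 'force': array([ 0.45102194, -0.24656088,  0.3389431 ]), 'ft_torque': array([-0.01285425,  0.00586942, -0.00547365]), 'grasp_force': 0.0, 'width': 0.08777585586068665}
```

View pics/top0.png

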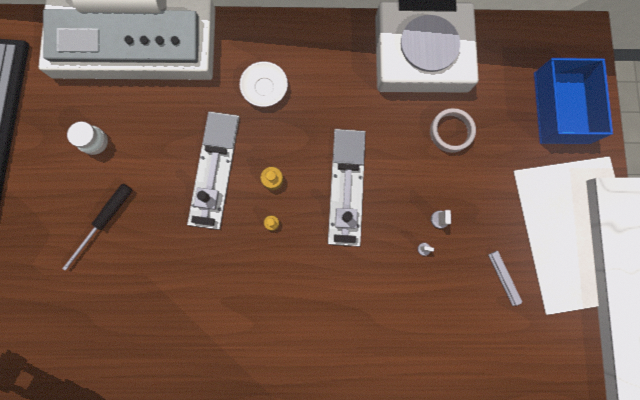

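View pics/side0.png

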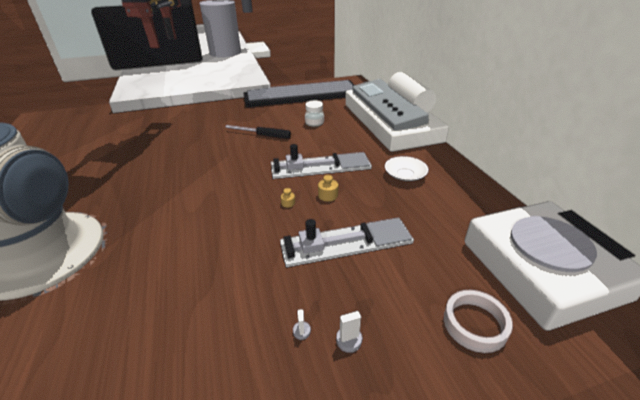

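The top view shows the left rail with its pad at about (221,128) and knob at (204,196). The right rail has its pad at (349,146) and knob at (347,216). The large marker is at (441,218), with a smaller decoy at (425,249). I'll enlarge these.

```bash
cat > h.py <<'E'
from workcell import robot
import numpy as np, cv2
def ray(cam,u,v,z):
    c=robot.get_calibration(cam); R,t=c["R"],c["t"]
    d=R.T@np.linalg.inv(c["intrinsics"])@[u,v,1]; o=-R.T@t
    return (o+d*(z-o[2])/d[2]).round(4)
def px(cam,X):
    c=robot.get_calibration(cam); p=c["intrinsics"]@(c["R"]@np.array(X)+c["t"]); return (p[:2]/p[2]).round(1)
def crop(im,x,y,w,h,s): return cv2.resize(im[y:y+h,x:x+w],None,fx=s,fy=s,interpolation=cv2.INTER_CUBIC)
E
python3 - <<'E'
from h import *
t=cv2.imread("pics/top0.png"); s=cv2.imread("pics/side0.png")
a=np.hstack([crop(t,180,105,65,130,4),crop(t,320,120,55,130,4),crop(t,405,195,60,130,4)[:, :240]])
b=crop(s,280,290,100,70,4)
b=np.pad(b,((0,0),(0,a.shape[1]-b.shape[1]),(0,0)))[:, :a.shape[1]]
im=np.vstack([a[:520],b])[:600]; print(im.shape); cv2.imwrite("pics/c.png",im[:600])
E
```

```text
(600, 720, 3)
```

View pics/c.png

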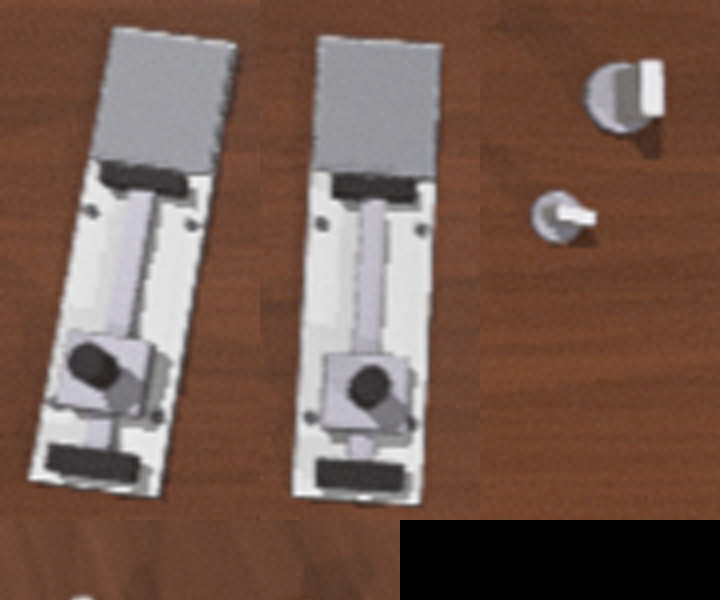

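Run:
```python
from h import *
def T(x,y,ox,oy,z): return ray("top",(x+.5)/4-.5+ox,(y+.5)/4-.5+oy,z)
L=lambda x,y,z:T(x,y,180,105,z)
Rr=lambda x,y,z:T(x-260,y,320,120,z)
M=lambda x,y,z:T(x-480,y,405,195,z)
for n,f,pc,bt,k in(("L",L,[(112,28),(237,43),(213,173),(90,158)],[(30,480),(160,497)],(89,361)),("R",Rr,[(317,37),(441,44),(435,179),(310,170)],[(293,496),(421,504)],(369,380))):
    P=np.array([f(*p,.012) for p in pc]); B=np.array([f(*p,.008) for p in bt]); c=P.mean(0); K=f(*k,.066)
    a=np.arctan2(*( (P[:2].mean(0)-B.mean(0))[1::-1])); w=np.linalg.norm(P[1]-P[0]),np.linalg.norm(P[1]-P[2])
    u=np.array([np.cos(a),np.sin(a),0])
    print(n,"pad",c,"knob",K,"ang",a,w,"slide",.152-(c-K)@u,"perp",np.cross(u,K-c)[2], np.linalg.norm(P[:2].mean(0)-B.mean(0)), B.mean(0)+u*.205)
print("tabtop",M(652,87,.057),"foot",M(619,98,.01))
print("tab edges",M(640,62,.057),M(640,115,.057),M(663,60,.057),M(663,115,.057))
for X in [(.0,.0)]: pass
c=robot.get_calibration("top"); print(-c["R"].T@c["t"])
from scipy.spatial.transform import Rotation as Q
print(Q.from_rotvec(robot.read_state()["tcp_rot"]).as_matrix().round(3))
```

```text
L pad [0.661625 0.10675  0.012   ] knob [0.5171 0.1264 0.066 ] ang -0.1392461210707017 (np.float64(0.06535518342105696), np.float64(0.07038756992537816)) slide 0.006146517345014202 perp -0.0005997686318911372 0.23743149011872877 [0.66436579 0.1064467  0.008     ]
R pad [ 0.627325 -0.158175  0.012   ] knob [ 0.4799 -0.1478  0.066 ] ang -0.05785448824360218 (np.float64(0.06468941180749752), np.float64(0.07203450562057044)) slide 0.0042217518560603295 perp 0.0018332008913914191 0.237831500226526 [ 0.63025701 -0.15840355  0.008     ]
tabtop [ 0.4777 -0.3429  0.057 ] foot [ 0.4768 -0.3411  0.01  ]
tab edges [ 0.4898 -0.3376  0.057 ] [ 0.4642 -0.3364  0.057 ] [ 0.4907 -0.3488  0.057 ] [ 0.4642 -0.3475  0.057 ]
[ 0.39362052 -0.07094761  0.88453067]
[[-0.903  0.429 -0.001]
 [ 0.429  0.903 -0.002]
 [ 0.    -0.002 -1.   ]]
```

Emit:
step_arm(
  steps=[
    [0,[5.6,-10.3,0],[0,0,0.15]],
    [0,[11.2,-20.5,0],[0,0,0.3]],
    [0,[22.5,-41,0],[0,0,0.3]],
    [0,[22.5,-41,0],[0,0,0.3]],
    [0,[22.5,-41,0],[0,0,0.3]],
    [0,[22.5,-41,0],[0,0,0.3]],
    [0,[22.5,-41,0],[0,0,0.3]],
    [0,[22.5,-41,0],[0,0,0.3]],
    [0,[22.5,-41,0],[0,0,0.3]],
    [0,[22.5,-41,-6],[0,0,0.3]],
    [0,[22.5,-41,-10],[0,0,0.3]],
    [0,[22.5,-41,-12],[0,0,0.3]],
  ],
)

```text
clock: 1.6
ee_pos: [0.481, 0.1328, 0.1139]
tcp_rot: [-0.223, -3.13, 0.001]
force: [-0.7, -1.0, -0.4]
width: 0.0002
grasp_force: 0.0
```

Emit:
step_arm(
  steps=[
    [0,[0,0,-4],[0,0,0]],
    [0,[0,0,-6.2],[0,0,0]],
    [0,[0,0,-6.2],[0,0,0]],
    [0,[2,-0.3,-6.2],[0,0,0]],
    [0,[3,-0.5,-6.2],[0,0,0]],
    [0,[4,-0.6,-6.2],[0,0,0]],
    [0,[4,-0.6,-6.2],[0,0,0]],
  ],
)

```text
clock: 2.48
ee_pos: [0.5235, 0.1258, 0.0553]
tcp_rot: [0.226, 3.132, -0.0]
force: [0.1, 0.6, 0.2]
width: 0.0004
grasp_force: 0.0
```

Emit:
step_arm(
  steps=[
    [0,[0.3,0,0],[0,0,0]],
    [0,[0.6,-0.1,0],[0,0,0]],
    [0,[0.6,-0.1,0],[0,0,0]],
  ],
)

```text
clock: 2.85
ee_pos: [0.5287, 0.1248, 0.0546]
tcp_rot: [0.226, 3.133, -0.0]
force: [-0.5, -0.4, 0.8]
width: 0.0004
grasp_force: 0.1
```

Run:
```python
from h import *
t=robot.read_camera("top"); s=robot.read_camera("side")
im=np.hstack([crop(t,150,90,110,150,3.5)[:520],crop(s,250,120,130,150,3)[:450].copy() if 0 else cv2.resize(s[100:220,240:400],(460,525))]) if 0 else cv2.resize(np.hstack([t[95:235,150:290],s[80:220,240:400]]),None,fx=2.6,fy=2.6,interpolation=cv2.INTER_CUBIC)
cv2.imwrite("pics/p1.png",im); print(im.shape,robot.read_state()["force"])
```

```text
(364, 780, 3) [ 0.76456154 -0.19087179  0.48730419]
```

View pics/p1.png

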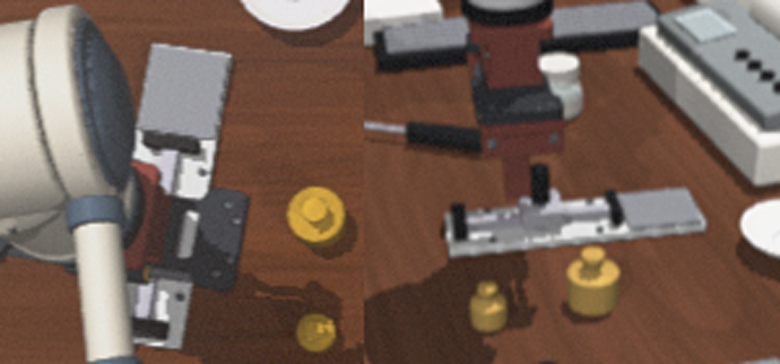

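The side crop shows the knob at (541,183), just ahead of the fingertips, so the carriage has moved. I'll keep pushing gently and watch the force.

Emit:
step_arm(
  steps=[
    [0,[0.3,0,0],[0,0,0]],
    [0,[0.6,-0.1,0],[0,0,0]],
    [0,[0.6,-0.1,0],[0,0,0]],
  ],
)

```text
clock: 3.32
ee_pos: [0.5349, 0.1239, 0.0545]
tcp_rot: [0.226, 3.133, 0.0]
force: [0.3, -0.2, -0.1]
width: 0.0005
grasp_force: 0.1
```

Emit:
step_arm(
  steps=[
    [0,[0.3,0,0],[0,0,0]],
    [0,[0.6,-0.1,0],[0,0,0]],
    [0,[0.6,-0.1,0],[0,0,0]],
  ],
)

```text
clock: 3.7
ee_pos: [0.541, 0.1229, 0.0546]
tcp_rot: [0.226, 3.133, 0.0]
force: [-0.2, -0.5, 0.3]
width: 0.0009
grasp_force: 0.1
```

Emit:
step_arm(
  steps=[
    [0,[0.4,-0.1,0],[0,0,0]],
    [0,[0.8,-0.1,0],[0,0,0]],
  ],
)

```text
clock: 3.95
ee_pos: [0.5488, 0.1216, 0.0546]
tcp_rot: [-0.226, -3.133, 0.001]
force: [-1.9, -1.0, -0.1]
width: 0.0004
grasp_force: 0.8
```

Emit:
step_arm(
  steps=[
    [0,[0.4,-0.1,0],[0,0,0]],
    [0,[0.8,-0.1,0],[0,0,0]],
  ],
)

```text
clock: 4.2
ee_pos: [0.5569, 0.1205, 0.0546]
tcp_rot: [-0.226, -3.133, 0.001]
force: [-2.0, -0.9, 0.1]
width: 0.0005
grasp_force: 0.8
```

Emit:
step_arm(
  steps=[
    [0,[0.4,-0.1,0],[0,0,0]],
    [0,[0.8,-0.1,0],[0,0,0]],
  ],
)

```text
clock: 4.45
ee_pos: [0.5649, 0.1195, 0.0546]
tcp_rot: [-0.226, -3.133, 0.001]
force: [-2.0, -0.6, 0.5]
width: 0.0003
grasp_force: 0.8
```

Past 0.055 with no jam, so the left rail is the free one. I'll push on to the stop.

Emit:
step_arm(
  steps=[
    [0,[0.3,-0.05,0],[0,0,0]],
    [0,[0.6,-0.1,0],[0,0,0]],
  ],
)

```text
clock: 4.7
ee_pos: [0.5702, 0.1188, 0.0546]
tcp_rot: [-0.226, -3.132, 0.0]
force: [-11.7, 0.2, 4.8]
width: 0.0004
grasp_force: 5.6
```

Emit:
step_arm(
  steps=[
    [0,[0.2,0,0],[0,0,0]],
    [0,[0.4,-0.1,0],[0,0,0]],
  ],
)

```text
clock: 4.95
ee_pos: [0.5706, 0.1187, 0.0546]
tcp_rot: [-0.223, -3.123, -0.0]
force: [-24.4, 3.1, 13.3]
width: 0.0002
grasp_force: 12.2
```

Emit:
step_arm(
  steps=[
    [0,[-3,0.4,0],[0,0,0]],
    [0,[-3,0.4,6],[0,0,0]],
    [0,[-7,-6,8],[0,0,0.08]],
    [0,[-13,-26.4,8],[0,0,0.08]],
    [0,[-13,-26.4,8],[0,0,0.08]],
    [0,[-13,-26.4,8],[0,0,0.08]],
    [0,[-13,-26.4,8],[0,0,0.08]],
    [0,[-13,-26.4,8],[0,0,0.08]],
    [0,[-13,-26.4,8],[0,0,0.08]],
  ],
)

```text
clock: 6.08
ee_pos: [0.4451, -0.1458, 0.1348]
tcp_rot: [0.101, 3.139, 0.0]
force: [0.7, -0.5, -0.9]
width: 0.0003
grasp_force: 0.0
```

Emit:
step_arm(
  steps=[
    [0,[0,0,-5],[0,0,0]],
    [0,[0,0,-8],[0,0,0]],
    [0,[0,0,-8],[0,0,0]],
    [0,[1,-0.1,-8],[0,0,0]],
    [0,[2,-0.1,-8],[0,0,0]],
    [0,[3,-0.2,-8],[0,0,0]],
    [0,[3.6,-0.2,-8],[0,0,0]],
    [0,[4,-0.2,-8],[0,0,0]],
  ],
)

```text
clock: 7.08
ee_pos: [0.4851, -0.1483, 0.0548]
tcp_rot: [0.1, 3.14, -0.0]
force: [-1.7, -0.4, 2.1]
width: 0.0004
grasp_force: 0.8
```

Emit:
step_arm(
  steps=[
    [0,[0.3,0,0],[0,0,0]],
    [0,[0.6,0,0],[0,0,0]],
  ],
)

```text
clock: 7.32
ee_pos: [0.4906, -0.1483, 0.0545]
tcp_rot: [-0.101, -3.14, 0.0]
force: [-1.8, -0.6, 1.1]
width: 0.0002
grasp_force: 0.8
```

Emit:
step_arm(
  steps=[
    [0,[0.2,0,0],[0,0,0]],
    [0,[0.4,0,0],[0,0,0]],
  ],
)

```text
clock: 7.58
ee_pos: [0.4946, -0.1482, 0.0545]
tcp_rot: [-0.1, -3.14, 0.0]
force: [-1.9, -2.5, 0.7]
width: 0.0005
grasp_force: 0.8
```

Emit:
step_arm(
  steps=[
    [0,[0.2,0,0],[0,0,0]],
    [0,[0.4,-0.1,0],[0,0,0]],
  ],
)

```text
clock: 7.82
ee_pos: [0.4977, -0.1484, 0.0544]
tcp_rot: [-0.1, -3.137, -0.003]
force: [-10.1, 4.4, 6.0]
width: 0.0007
grasp_force: 5.2
```

Emit:
step_arm(
  steps=[
    [0,[0.2,0,0],[0,0,0]],
    [0,[0.5,0,0],[0,0,0]],
  ],
)

```text
clock: 8.07
ee_pos: [0.4983, -0.1483, 0.0544]
tcp_rot: [-0.1, -3.126, -0.003]
force: [-32.5, 3.2, 18.1]
width: 0.0008
grasp_force: 16.4
```

Emit:
step_arm(
  steps=[
    [0,[-3,0,0],[0,0,0]],
    [0,[-3,0,6],[0,0,0]],
    [0,[-3,-6,8],[0,0,0]],
    [5,[-2.7,-19.3,8],[0,0,0.01]],
    [5,[-2.7,-19.3,8],[0,0,0.01]],
    [5,[-2.7,-19.3,8],[0,0,0.01]],
    [5,[-2.7,-19.3,8],[0,0,0.01]],
    [5,[-2.7,-19.3,8],[0,0,0.01]],
  ],
)

```text
clock: 9.07
ee_pos: [0.4771, -0.3406, 0.1348]
tcp_rot: [0.082, 3.14, 0.001]
force: [0.4, 0.1, 0.1]
width: 0.0467
grasp_force: 0.0
```

Run:
```python
from h import *
t=robot.read_camera("top"); s=robot.read_camera("side")
im=np.hstack([cv2.resize(t[100:260,310:470],(400,400),interpolation=2),cv2.resize(s[200:360,270:430],(400,400),interpolation=2)])
cv2.imwrite("pics/p2.png",im); print(robot.read_state()["ee_pos"],robot.read_state()["force"])
```

```text
[ 0.4771253  -0.34065773  0.13500845] [ 0.39512392 -0.02795493 -0.3285505 ]
```

View pics/p2.png

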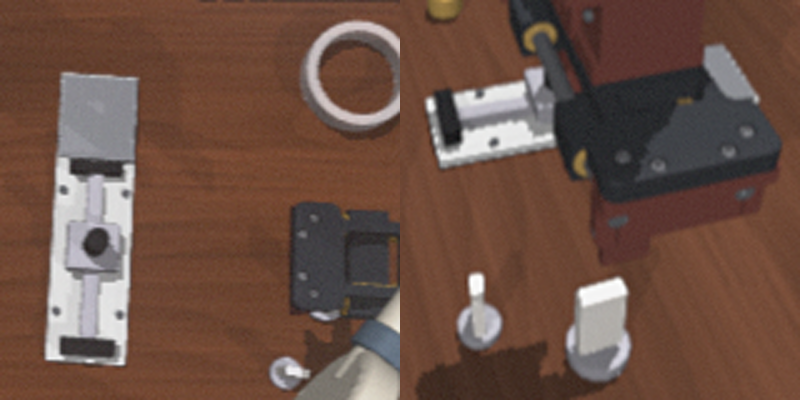

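The right carriage is stopped mid-rail, with its knob at about (95,241) in the crop. The gripper is over the large marker, which is still upright. Now to grasp it.

Emit:
step_arm(
  steps=[
    [5,[0,-0.1,-5],[0,0,0]],
    [5,[0,-0.1,-8],[0,0,0]],
    [5,[0,-0.1,-10.3],[0,0,0]],
    [5,[0,-0.1,-10.3],[0,0,0]],
    [0,[0,-0.1,-10.3],[0,0,0]],
    [0,[0,-0.1,-10.3],[0,0,0]],
    [0,[0,-0.1,-10.3],[0,0,0]],
    [0,[0,-0.1,-10.3],[0,0,0]],
    [0,[0,-0.1,-10.3],[0,0,0]],
    [0,[0,-0.1,-10.3],[0,0,0]],
  ],
  newtons=30,
)

```text
clock: 10.42
ee_pos: [0.4768, -0.3432, 0.032]
tcp_rot: [0.085, 3.14, -0.0]
force: [-0.0, -0.2, 1.9]
width: 0.01
grasp_force: 30.0
```

Emit:
step_arm(
  steps=[
    [0,[0,0,4],[0,0,0]],
    [0,[0,0,9],[0,0,0]],
    [0,[3,3.7,9],[0,0,0]],
    [0,[6,7.4,9],[0,0,0]],
    [0,[9,11,9],[0,0,0]],
    [0,[12,14.8,9],[0,0,0]],
    [0,[14,17.2,9],[0,0,0]],
    [0,[15.1,18.5,9],[0,0,0]],
    [0,[15.1,18.5,7],[0,0,0]],
    [0,[15.1,18.5,4.5],[0,0,0]],
    [0,[15.1,18.5,3],[0,0,0]],
    [0,[15.1,18.5,3],[0,0,0]],
  ],
)

```text
clock: 11.92
ee_pos: [0.626, -0.1587, 0.0591]
tcp_rot: [-0.086, -3.136, -0.001]
force: [-1.4, 0.3, -0.1]
width: 0.0099
grasp_force: 30.0
```

Run:
```python
from h import *
t=robot.read_camera("top"); s=robot.read_camera("side")
im=np.hstack([cv2.resize(t[100:260,290:450],(400,400),interpolation=2),cv2.resize(s[160:320,270:430],(400,400),interpolation=2)])
cv2.imwrite("pics/p3.png",im); print(robot.read_state()["ee_pos"],robot.read_state()["force"],robot.read_state()["width"])
```

```text
[ 0.62750876 -0.15877089  0.06201702] [ 0.11283119 -0.19327363  0.50664003] 0.01013051901761076
```

View pics/p3.png

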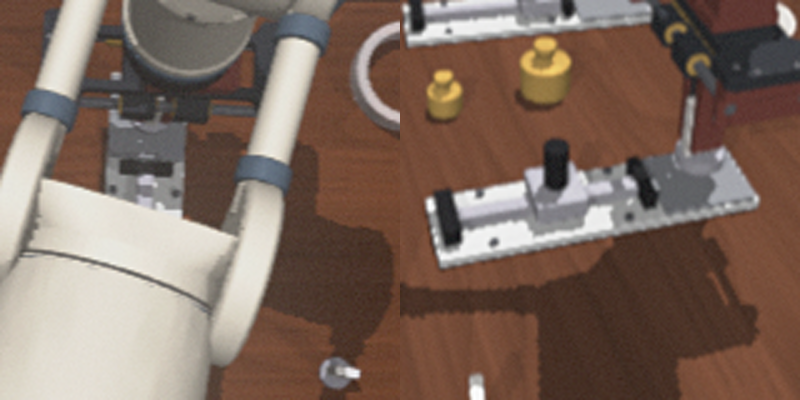

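The side crop shows the marker upright in the fingers at about (700,150), over the pad and roughly 18 mm above it. I'll lower it.

Emit:
step_arm(
  steps=[
    [0,[0,0,-0.8],[0,0,0]],
    [0,[0,0,-1.4],[0,0,0]],
    [0,[0,0,-1.7],[0,0,0]],
    [0,[0,0,-1.7],[0,0,0]],
  ],
)

```text
clock: 12.52
ee_pos: [0.6276, -0.1581, 0.0445]
tcp_rot: [-0.084, -3.14, 0.0]
force: [-0.8, 0.3, 0.0]
width: 0.0097
grasp_force: 30.0
```

Emit:
step_arm(
  steps=[
    [0,[0,0,-0.1],[0,0,0]],
    [0,[0,0,-0.1],[0,0,0]],
  ],
)

```text
clock: 12.78
ee_pos: [0.6279, -0.1581, 0.044]
tcp_rot: [0.084, 3.14, -0.0]
force: [-0.1, -0.4, 1.3]
width: 0.0099
grasp_force: 30.0
```

Emit:
step_arm(
  steps=[
    [1.6,[0,0,-0.05],[0,0,0]],
    [2.5,[0,0,-0.05],[0,0,0]],
    [4,[0,0,-0.05],[0,0,0]],
    [5,[0,0,-0.05],[0,0,0]],
    [5,[0,0,1],[0,0,0]],
    [5,[0,0,4],[0,0,0]],
    [5,[0,0,10],[0,0,0]],
    [5,[-4,8,14],[0,0,0]],
    [5,[-8,15,16],[0,0,0]],
    [5,[-12,22,16],[0,0,0]],
    [5,[-18,30,16],[0,0,0]],
    [5,[-18,30,16],[0,0,0]],
  ],
)

```text
clock: 14.28
ee_pos: [0.4723, 0.1046, 0.2026]
tcp_rot: [0.085, 3.139, 0.001]
force: [0.2, 0.1, 0.1]
width: 0.0499
grasp_force: 0.0
```

Emit:
step_arm(
  steps=[
    [5,[-8,8,0],[0,0,0]],
    [5,[-8,16,0],[0,0,0]],
    [5,[-8,16,0],[0,0,0]],
    [5,[-8,16,0],[0,0,0]],
    [5,[-8,16,0],[0,0,0]],
  ],
)

```text
clock: 14.9
ee_pos: [0.3936, 0.263, 0.2019]
tcp_rot: [0.083, 3.14, -0.0]
force: [-0.3, 0.1, -0.2]
width: 0.0499
grasp_force: 0.0
```

Run:
```python
from h import *
t=robot.read_camera("top"); s=robot.read_camera("side")
im=np.hstack([cv2.resize(t[100:250,190:390],(533,400),interpolation=2),cv2.resize(s[180:280,270:335+0],(260,400),interpolation=2)])
im=np.vstack([cv2.resize(t[105:250,185:385],(800,580))[:, :],])
im[330:580,560:800]=cv2.resize(s[200:270,350:417],(240,250))
cv2.imwrite("pics/p4.png",im); print(robot.read_state()["ee_pos"],robot.read_state()["force"])
```

```text
[0.39408191 0.26210421 0.20165414] [ 0.95113635 -0.05890284 -0.00994071]
```

View pics/p4.png

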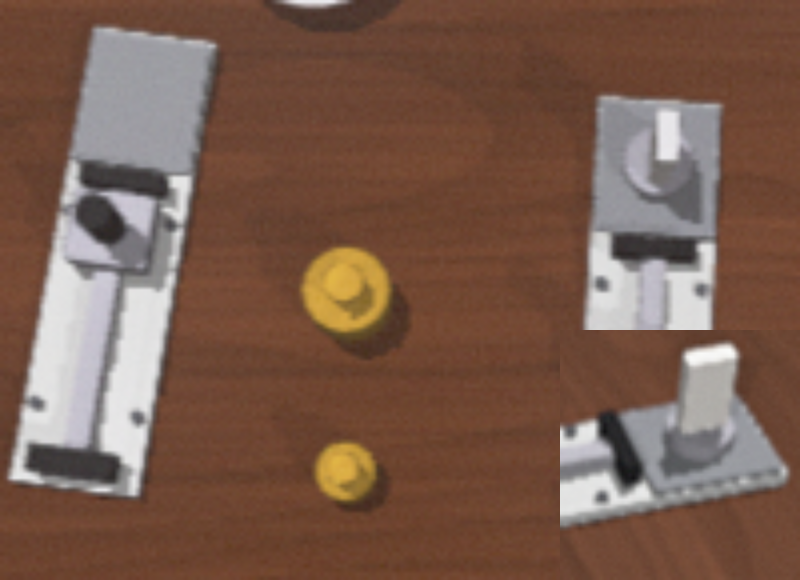

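The left carriage is against its far block. The marker stands upright, with its foot at (658,163) against a pad centre of about (658,169), so it is within about 4 mm. Handing in.

```bash
python3 -c "
from workcell import robot
print(robot.job_done())"
```

```text
the job is handed in; nothing more can be done
None
```

The job is handed in, with no verdict returned: the left carriage is at its far stop, the right one jammed at about 0.041 m, and the marker stands released and upright near the middle of the right rail's pad.

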